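Release the sample-drawer catch with the rod and put the rod back on its sensor cradle

TASK

The sample drawer of the grey lock case is held shut by a hidden catch. Take the orange-handled release rod, push its steel blade straight in through the yellow-rimmed slot in the case's sloping front until the hidden red tab is pressed fully home and the drawer pops ajar, then draw the rod out and lay it gently, without dropping it, in the cradle with its handle centred between the blue forks so that it holds the green rod-present pin down. Leave the other goods on the counter alone.

Things in the scene. Friction and masses are not known exactly. Their poses are not given: they have to be found in the camera images.
- rod_center (a point): centre of the handle of the loose release rod (0.26 kg, lying flat). Handle: orange square bar 100 x 30 x 30 mm; from its +x end a straight steel blade, 10 mm in diameter, 100 mm long, runs on along the axis (200 mm overall). Point: on the axis, half-way along the handle, 15 mm above the counter; x = along the rod to the tip, z = up as it lies. Balances about 8 mm towards the blade
- rod_tip (a point): tip of the blade, on the rod's axis, 150 mm along +x from rod_center; same axes
- case: fixed grey lock case, 140 mm wide (y), 160 mm high, origin on the counter. x level, into the case through its sloping front; z up. It spans x from -140 (foot of the front) to 100 mm; the front leans back 30 deg from vertical (outward normal (-0.866, 0, 0.5)), its top edge at x = -47 mm. Three sample pulls on the roof reach 184 mm. The drawer is in its +y side
- slot (a point): centre of the slot's mouth on the outer face of the case's sloping front, 95 mm above the counter; axes as case. The slot is 22 mm wide (along y) and 28 mm high (along the slope), through a 6 mm wall, with a yellow rim. The rod must go in square to the front, along (0.866, 0, -0.5) in these axes: 30 degrees below level
- tab_face (a point): centre of the outer face of the hidden red tab, a 36 x 36 mm plate squarely behind the slot, 35 mm in from the slot's centre along the push direction when unpressed. Its x axis is the push direction (into the case, 30 degrees below level). It slides along it
- tab (a joint): how far the tab is pressed, m: 0 unpressed, 0.014 fully home against a solid stop. It resists with about 3 to 4 N of friction and stays where it is left
- drawer (a joint): how far the drawer stands out of the case's +y side, m: 0 shut, 0.028 with the tab fully home (linked to the tab: twice its travel). Wooden front 150 x 50 mm without a handle, low on the case, proud of the side by 12 mm when shut
- cradle: fixed aluminium cradle, origin on the counter. Bed: bar 100 mm long (x), 20 mm wide, top 40 mm above the counter, on a foot plate 120 x 80 x 8 mm. Two blue forks, 10 mm thick, 40 to 50 mm either side of the centre, guide the handle: 38 mm between their cheeks, flaring wider to the top, about 70 mm above the counter. Between the forks both sides of the bed are free for fingers
- cradle_seat (a point): where rod_center comes to rest in the cradle: above its centre, 55 mm above the counter (15 mm above the bed). x = level, along the resting rod, which may lie either way round; z up
- pin (a joint): how far the green rod-present pin (12 mm in diameter, in the middle of the bed) is pressed, m: 0 up (7 mm proud of the bed), 0.007 fully down, flush. A light spring: 0.4 N at the top, 0.9 N at the bottom, so the rod's weight holds it down
- pin_top (a point): top of the green pin, at the middle of the bed
- doorknob_mid (a point): brass door knob standing on the counter, 54 mm wide and 66 mm high, point half-way up; not to be disturbed
- carton_mid (a point): cardboard carton 70 x 100 x 45 mm on the counter, its centre; not to be disturbed
- pull_mid (a point): dark steel furniture pull 160 mm long (along y), 35 mm high, on the counter, its centre; not to be disturbed
Things that resemble listed ones, but are neither listed nor needed, are in the scene too. Of the things that look like the part that bears rod_center, the middle-sized one is meant. Of the things like the cradle, leave any that is turquoise; of the rest the smaller one is meant.

How it is judged:
On the way, in this order (a step that is already met when the one before it is completed fails the run):
1. the tab is pressed home with the rod's blade: pressed at least 11.5 mm with the blade's tip within 22 mm of the centre of the tab's face (value of joint tab above 0.0115 m and distance between rod_tip and tab_face below 0.022 m), for 0.1 s.
2. the rod lies in the cradle and holds the pin down (distance between rod_center and cradle_seat below 0.02 m and value of joint pin above 0.005 m), for 0.2 s.
At the end, for the whole second after the job is handed in: The tab stays pressed (at least 11.5 of its 14 mm) and the drawer stands at least 22 mm out; the rod lies at rest in the cradle, the centre of its handle within 20 mm of the seat and its axis within 0.15 rad of the cradle's, either way round, holding the pin down at least 5 mm (all of step 2 and value of joint tab above 0.0115 m and value of joint drawer above 0.022 m and angle between the x axis of rod_center and the x axis of cradle_seat, either way round below 0.15 rad and linear speed of rod below 0.02 m/s); the robot touches nothing.
It fails at once if the rod is dropped or thrown: it moves faster than 0.7 m/s out of the fingers (a fall of about 25 mm) (contact force between the fingers and rod below 0.01 N and linear speed of rod above 0.7 m/s).
It fails at once if the door knob, the carton or the pull is moved more than 30 mm (distance of any of doorknob_mid, carton_mid, pull_mid from where it was at the start of the episode above 0.03 m).
It also fails if it takes over 45 s, if anything falls off the work surface, if the arm or the gripper's body presses on something with over 40 N, if the wrist force passes 120 N, or if a joint passes its speed limit or range.

ROBOT

A 6-joint arm with a two-finger parallel gripper is mounted at the origin on the work surface. World frame = base frame: x ahead of the robot, y to its left, z up, the work surface at z = 0. Lengths are in m, angles in rad, forces in N, time in s.
With the tool pointing down it reaches from about 0.35 to 0.975 m from the base axis. Payload 4.9 kg.
Tool frame: the origin (TCP) lies between the finger pads; the fingertips stand 19 mm ahead of it and the grasp point (between the pads) is the TCP; z points along the fingers, y is the direction in which the jaws open and shut (so a half turn about z gives the same grasp; the last joint's range is limited). The gripper opens to 85 mm and grips with 20 to 120 N. Pads are 22 mm wide; open, the fingers measure 114 mm over their backs; the gripper's body (76 mm by 85 mm) begins 54 mm behind the grasp point. The pads swing forward as they close: fully open they stand 13 mm farther back than shut.
Start: joints at [1.046, 0.053, 1.613, -0, 1.476, -0.119], TCP at [0.247, 0.574, 0.25] pointing down, gripper open.
Joint ranges: [-3.01, 3.01], [-1.01, 2.22], [0.06, 2.58], [-1.02, 4.17], [0.09, 2.62], [-3.14, 3.14]. Speed limits (rad/s): [2.57, 2.57, 3.14, 3.14, 3.14, 3.14].

INTERFACE

Orientations are given as a unit quaternion [w, x, y, z].
In Python, from plant import state, grab_frame, calibration, job_done gives the robot as it stands. The module is installed in compiled form; this text tells all that it offers.
- The arm moves only by the tool servo_tool, never from a script. Its argument "deltas" is a list that holds one entry, the list of rows, each a list of 5 numbers: the finger opening in mm, from 0 to 85.4, then the shift along the world's x, y, z in mm, then the turn about the world's z in units of 6 degrees (1.0 is 6 degrees). A call has 1 to 5 rows; each row is the pose to reach, as a shift and turn from the pose commanded when the call began; what a row does not reach only later rows make up. A row lasts 1/8 s, in which the tool goes at most 62.5 mm and 10.7 degrees, less where a joint would pass 70% of its speed; a pose out of reach is approached as far as the arm can. A call with a gripper value outside its range is refused whole. The fingers move at their own pace and stop on an object; the grip force is fixed at half the most. Time passes only in rows, so rows that repeat a pose let the fingers close. It gives the time, the measured TCP pose, the force and the opening at its end, in the units of the state.
- state(): the state, without advancing time (a new reading comes with each control period).
- grab_frame(name): name is "scene" or "top" or "wrist"; returns the picture (480x640x3 uint8, red, green, blue); there is no depth.
- calibration(name): a dict with "intrinsics" (3x3 intrinsics, pixels), "k1" (the pictures are not rectified: a ray, as slopes to the right and down, at radius r is drawn at 1 + k1 r^2 times it, then the intrinsics apply), "world_from_camera" (4x4, takes a point from camera to world coordinates). Camera axes: x right, y down, z forward; pixel columns grow to the right and rows downward; lengths in m; the calibration is good to about 2 mm. A picture is of the moment at which its call begins: read the wrist's pose just before it. calibration takes no time and is no camera call; for the wrist camera it gives the pose at the moment of the call.
- job_done(): hands the job in, once; it reports no verdict.
The state is a dict: "time": time; "joint_pos": joint angles; "joint_vel": joint speeds; "joint_efforts": joint torques, N m; "tool_pos": TCP position; "tool_rot": TCP orientation; "contact_force": force on the tool from outside, world axes, zero at the start; "ft_torque": the same for the moment, N m; "gripper_width": opening from 0.0 (shut) to 1.0 (fully open).
Only numpy, scipy, OpenCV 4.12 (cv2) and the standard library are available. Lean on these libraries where they do the work, as an engineer would, in place of code of your own. Each camera call takes 0.05 s, during which the arm holds its last target.

## Working session

There is one attempt and no reset: what is moved stays moved. The work goes in short steps, Python scripts to look and compute and a tool call to move; the robot and the scene stay as the last step left them, time stands still between calls to the robot, and variables do not carry over. Pictures are saved under pics/ and viewed, and the job is handed in when it is done.

Besides the shell and the picture viewer there is one more tool, called after "Emit:" as a command line: name --argument value ..., lists and objects as JSON in quotes. servo_tool: Moves the arm, as the interface text tells. Its arguments: {"type":"object","properties":{"deltas":{"type":"array","items":{"type":"array","items":{"type":"array","items":{"type":"number"}}}}},"required":["deltas"]}

```bash
mkdir -p pics; cat > h.py <<'E'
import numpy as np, cv2
from plant import state, grab_frame, calibration
def grab(n,f):
    c=calibration(n); im=grab_frame(n); cv2.imwrite('pics/'+f+'.png',im[:,:,::-1]); np.savez('pics/'+f+'.npz',im=im,K=c['intrinsics'],k1=c['k1'],T=c['world_from_camera']); return im
def load(f):
    d=np.load('pics/'+f+'.npz'); return d['im'],d
def ray(d,u,v):
    K=d['K'];x=(u-K[0,2])/K[0,0];y=(v-K[1,2])/K[1,1];k=float(d['k1'])
    D=np.array([k,0,0,0,0.]); 
    p=cv2.undistortPoints(np.array([[[u,v]]],float),K,D)[0,0]
    T=d['T']; return T[:3,3],T[:3,:3]@np.array([p[0],p[1],1])
def onz(d,u,v,z):
    o,r=ray(d,u,v); return o+r*(z-o[2])/r[2]
def proj(d,P):
    T=np.linalg.inv(d['T']);q=T[:3,:3]@np.array(P)+T[:3,3]
    return cv2.projectPoints(q.reshape(1,1,3),np.zeros(3),np.zeros(3),d['K'],np.array([float(d['k1']),0,0,0,0]))[0].ravel()
def tri(obs):
    A=np.zeros((3,3));b=np.zeros(3)
    for d,u,v in obs:
        o,r=ray(d,u,v);r=r/np.linalg.norm(r);M=np.eye(3)-np.outer(r,r);A+=M;b+=M@o
    return np.linalg.solve(A,b)
E
python3 - <<'E'
from h import *
s=state();print(s)
for n in('scene','top','wrist'):
    grab(n,n+'0'); _,d=load(n+'0'); print(n,d['K'],d['k1'],d['T'])
E
```

```text
{'time': 0.0, 'joint_pos': array([ 1.04600271e+00,  5.33521210e-02,  1.61428282e+00, -3.10689184e-05,
        1.47601785e+00, -1.19025388e-01]), 'joint_vel': array([-2.36169401e-04,  5.81065276e-04, -2.28696651e-03, -1.37411380e-03,
       -1.11526620e-03,  7.34587083e-05]), 'joint_efforts': array([ 4.30131086e-04, -3.93668747e+01, -3.70182180e+01,  1.01206992e-04,
        6.67060143e-03,  2.19800604e-06]), 'tool_pos': array([0.24642929, 0.57373025, 0.2490726 ]), 'tool_rot': array([-3.11223685e-04,  2.01493564e-01,  9.79489297e-01, -9.82052278e-04]), 'contact_force': array([-0.33597882, -0.85538312, -0.41181257]), 'ft_torque': array([-0.03584812, -0.00498103,  0.00052377]), 'gripper_width': 0.9980608890737426}
scene [[613.69447258   0.         329.00066447]
 [  0.         613.69447258 239.34582413]
 [  0.           0.           1.        ]] -0.027779612997186485 [[-0.03772129  0.63871061 -0.76852187  1.54225642]
 [ 0.99915574  0.03663339 -0.01859585  0.11152496]
 [ 0.01627619 -0.76857449 -0.63955323  0.94155371]
 [ 0.          0.          0.          1.        ]]
top [[487.94782361   0.         324.82798666]
 [  0.         487.94782361 241.79971226]
 [  0.           0.           1.        ]] -0.07633496613800964 [[ 0.0025881  -0.98253609  0.18605413  0.23141254]
 [-0.99998153 -0.00151961  0.00588528  0.08811959]
 [-0.00549977 -0.18606593 -0.98252187  1.4969307 ]
 [ 0.          0.          0.          1.        ]]
wrist [[336.35363293   0.         315.36287101]
 [  0.         336.35363293 240.51875027]
 [  0.           0.           1.        ]] -0.023748950103250895 [[ 0.39499669  0.88754249  0.23716226  0.18678132]
 [ 0.91868031 -0.38103797 -0.10409873  0.60047884]
 [-0.00202422  0.25899496 -0.96587655  0.37255353]
 [ 0.          0.          0.          1.        ]]
```

View pics/scene0.png

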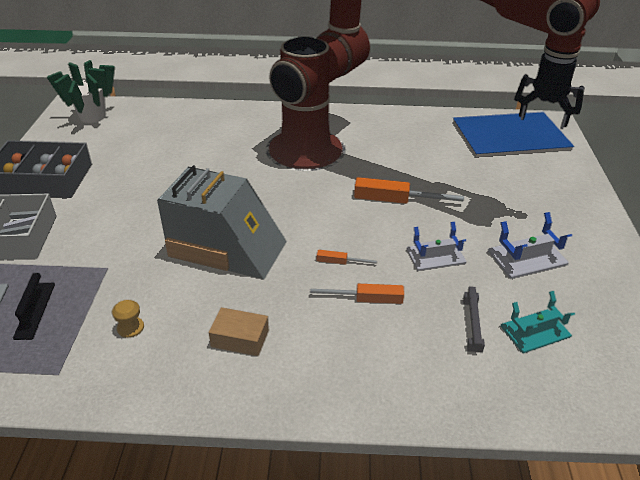

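View pics/top0.png

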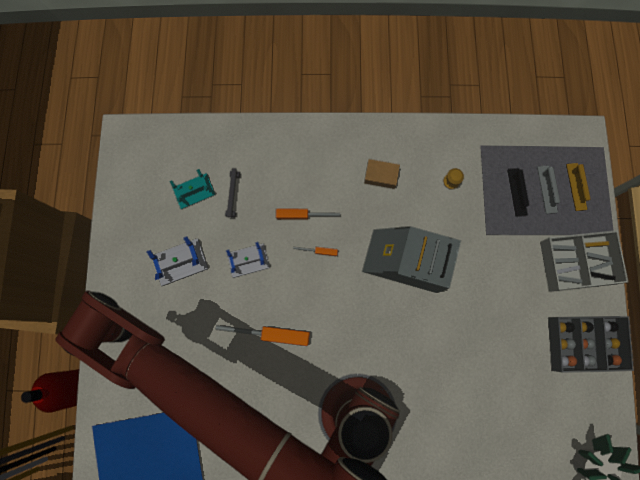

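View pics/wrist0.png

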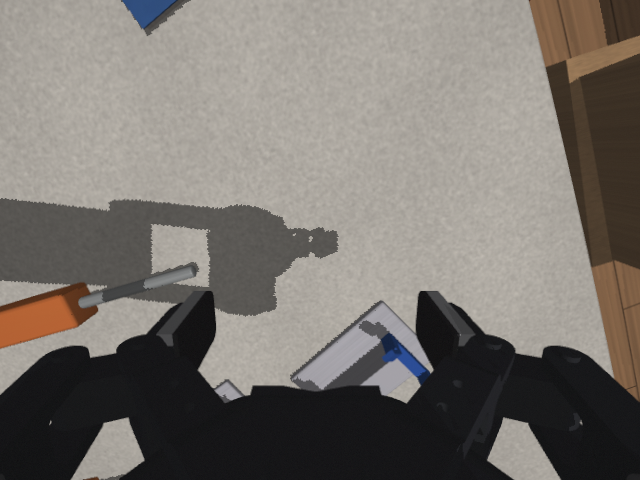

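```bash
python3 - <<'E'
from h import *
im,d=load('top0'); c=im[150:310,140:480]; cv2.imwrite('pics/topz.png',cv2.resize(c,None,fx=2.35,fy=2.35,interpolation=cv2.INTER_CUBIC)[:,:,::-1])
im,d=load('scene0'); c=im[200:320,150:310]; cv2.imwrite('pics/scz1.png',cv2.resize(c,None,fx=5,fy=5,interpolation=cv2.INTER_CUBIC)[:,:,::-1])
c=im[200:320,300:500]; cv2.imwrite('pics/scz2.png',cv2.resize(c,None,fx=4,fy=4,interpolation=cv2.INTER_CUBIC)[:,:,::-1])
E
```

```text
(no output)
```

View pics/topz.png

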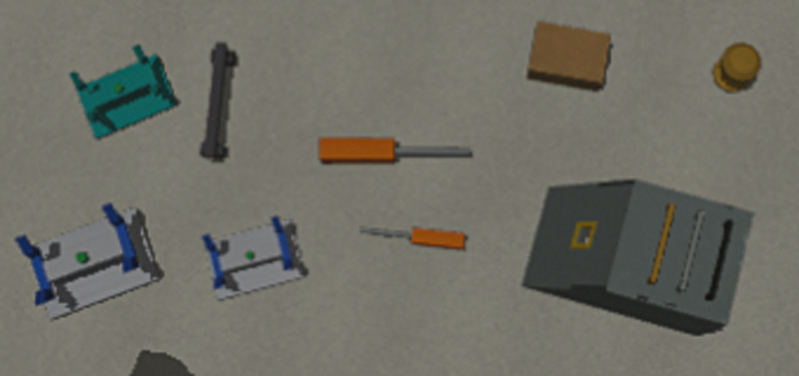

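View pics/scz1.png

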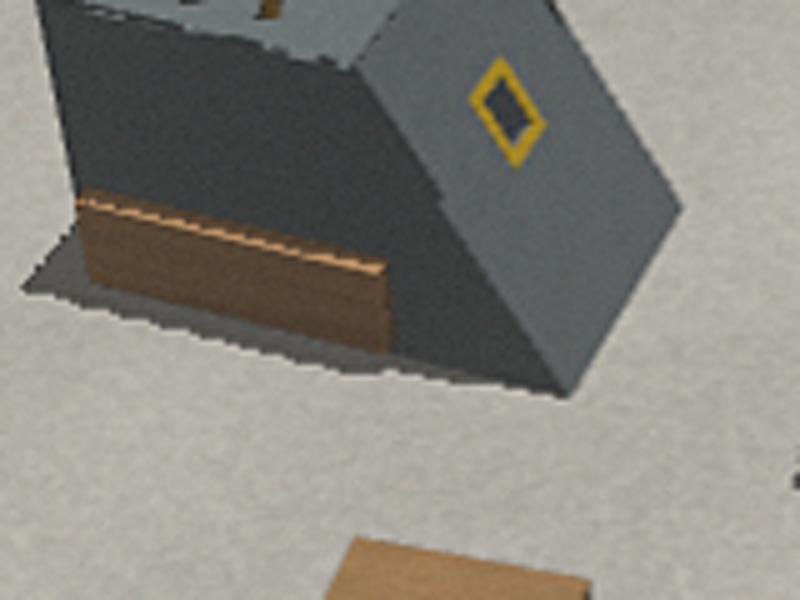

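View pics/scz2.png

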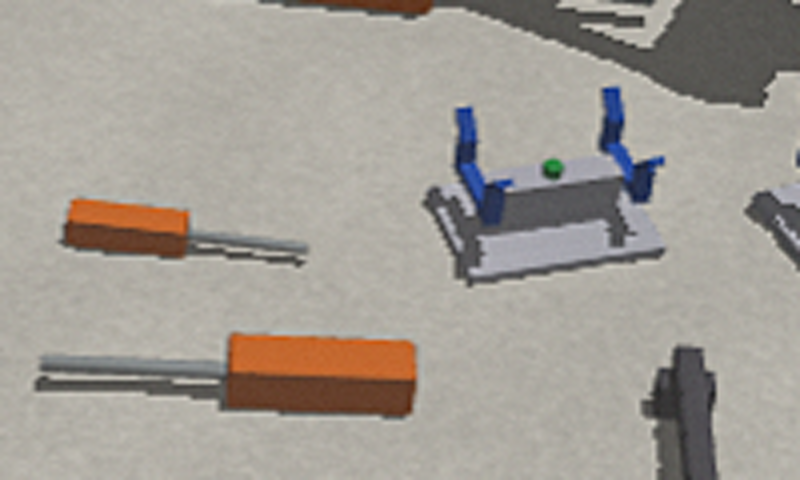

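```bash
python3 - <<'E'
from h import *
def mask(im,lo,hi,box):
    h=cv2.cvtColor(im,cv2.COLOR_RGB2HSV);m=cv2.inRange(h,lo,hi);z=np.zeros_like(m);x0,y0,x1,y1=box;z[y0:y1,x0:x1]=m[y0:y1,x0:x1];return z
T,dt=load('top0');S,ds=load('scene0')
# slot
def cen(m):
    c=max(cv2.findContours(m,cv2.RETR_EXTERNAL,cv2.CHAIN_APPROX_NONE)[0],key=cv2.contourArea)
    M=cv2.moments(c);print('n',cv2.contourArea(c),cv2.minAreaRect(c));return c,(M['m10']/M['m00'],M['m01']/M['m00'])
_,a=cen(mask(T,(18,120,60),(32,255,255),(375,240,400,262)))
_,b=cen(mask(S,(18,150,60),(32,255,255),(235,205,270,240)))
slot=tri([(dt,*a),(ds,*b)]);print('slot',slot,onz(dt,*a,.095),onz(ds,*b,.095))
f1=onz(ds,263.6,279.6,0);f2=onz(ds,286.4,241.4,0);print('foot',f1,f2,np.linalg.norm(f1-f2),(f1+f2)/2)
y=(f1-f2)[:2];y/=np.linalg.norm(y);x=np.array([y[1],-y[0]]);print('case x',x,np.degrees(np.arctan2(x[1],x[0])))
print('slot from foot mid', (f1+f2)[:2]/2+x*.0548)
# rod
c,a=cen(mask(T,(3,150,80),(16,255,255),(270,200,312,225)))
r=cv2.minAreaRect(c);print(onz(dt,*a,.03))
for p in cv2.boxPoints(r):print(onz(dt,*p,.03))
for u,v in((310,290.5),):print('tip',onz(ds,u,v,.015))
print('tip top',onz(dt,140+471/2.35,150+152.5/2.35,.015))
for u,v in((228,335),(415,341),(413,378),(229,372)):print('handle scene',onz(ds,300+u/4,200+v/4,.03))
# cradle
_,a=cen(mask(T,(40,80,40),(75,255,255),(235,248,260,265)));_,b=cen(mask(S,(45,80,40),(75,255,255),(430,235,445,248)))
print('pin',tri([(dt,*a),(ds,*b)]),onz(dt,*a,.047),onz(ds,*b,.047))
for u,v in((472,283),(662,250)):print('foot',onz(ds,300+u/4,200+v/4,0))
E
```

```text
n 84.0 ((387.73583984375, 249.4245147705078), (8.241633415222168, 13.323974609375), 15.945394515991211)
n 146.0 ((250.99998474121094, 221.99998474121094), (18.859806060791016, 9.984602928161621), 56.30992889404297)
slot [ 0.47452185 -0.08808199  0.09478331] [ 0.47439744 -0.08718778  0.095     ] [ 0.47471258 -0.08891099  0.095     ]
foot [ 0.55869269 -0.05551386  0.        ] [ 4.24310485e-01 -1.70500780e-02  1.11022302e-16] 0.1397785370153962 [ 4.91501587e-01 -3.62819714e-02  5.55111512e-17]
case x [-0.27517663 -0.96139369] -105.97254043009112
slot from foot mid [ 0.47642191 -0.08896635]
n 247.5 ((291.5, 213.0), (8.0, 31.0), 90.0)
[0.59980644 0.20047244 0.03      ]
[0.61259851 0.2487642  0.03      ]
[0.61264028 0.15246527 0.03      ]
[0.58713199 0.15221756 0.03      ]
[0.58706401 0.2481994  0.03      ]
tip [0.60258717 0.05035866 0.015     ]
tip top [0.59766385 0.0484883  0.015     ]
handle scene [0.59186478 0.15044572 0.03      ]
handle scene [0.59106516 0.25042279 0.03      ]
handle scene [0.61915862 0.24781339 0.03      ]
handle scene [0.61987644 0.15105009 0.03      ]
n 3.5 ((246.0, 258.0), (2.0, 2.0), 90.0)
n 11.0 ((438.0, 241.5), (3.0, 4.0), 90.0)
pin [0.45618072 0.33500395 0.04323563] [0.45561635 0.33457816 0.047     ] [0.4607647  0.33385138 0.047     ]
foot [0.51059932 0.29004616 0.        ]
foot [0.47634788 0.40227192 0.        ]
```

Emit:
servo_tool --deltas '[[[85,40,-42,0,-1.2],[85,80,-84,0,-2.5],[85,120,-126,0,-3.7],[85,160,-168,-10,-5.0],[85,195,-205,-20,-6.2]]]'

```text
time: 0.78
tool_pos: [0.4428, 0.3675, 0.23]
tool_rot: [0.0, 0.505, 0.863, 0.0]
contact_force: [-0.3, 0.1, 1.0]
gripper_width: 0.993
```

Emit:
servo_tool --deltas '[[[85,40,-42,-10,-1.2],[85,80,-84,-20,-2.5],[85,120,-126,-40,-3.7],[85,161,-169,-60,-4.9],[85,161,-169,-60,-4.9]]]'

```text
time: 1.4
tool_pos: [0.6035, 0.1967, 0.1673]
tool_rot: [-0.001, 0.708, 0.706, -0.002]
contact_force: [0.1, 0.3, -0.9]
gripper_width: 0.995
```

```bash
python3 - <<'E'
from h import *
from scipy.spatial.transform import Rotation as R
s=state();print(s['time'],s['tool_pos'],s['joint_pos'],R.from_quat(np.roll(s['tool_rot'],-1)).as_matrix(),s['contact_force'])
grab('wrist','w1')
E
```

```text
1.4 [0.60345511 0.19669253 0.16726469] [ 1.98160784e-01  1.40242480e-01  1.66095291e+00 -6.17377383e-04
  1.34486829e+00  2.01154348e-01] [[ 0.00285076  0.99998684 -0.00426502]
 [ 0.99999484 -0.00285705 -0.0014701 ]
 [-0.00148226 -0.00426081 -0.99998982]] [ 0.1025187   0.32984047 -0.86499623]
```

View pics/w1.png

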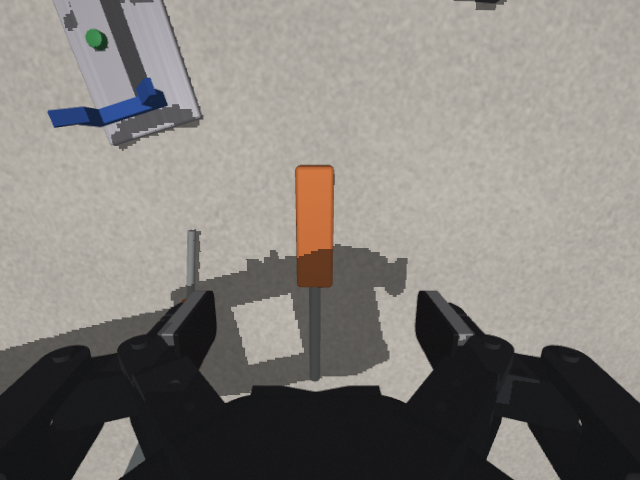

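```bash
python3 - <<'E'
from h import *
im,d=load('w1')
print(d['T'])
for u,v,z in((315.3,166,.03),(314.5,287,.03),(296.5,220,.03),(333.8,220,.03),(315,287,.015),(315,380,.015)):print(u,v,onz(d,u,v,z))
print('pin',onz(d,96,39,.047))
E
```

```text
[[ 0.99998543 -0.00186862 -0.00506502  0.60453653]
 [-0.00312503 -0.9653824  -0.26081996  0.26300317]
 [-0.00440231  0.26083198 -0.96537417  0.29054584]
 [ 0.          0.          0.          1.        ]]
315.3 166 [0.6033047  0.25111447 0.03      ]
314.5 287 [0.60232447 0.15245985 0.03      ]
296.5 220 [0.58832552 0.20942399 0.03      ]
333.8 220 [0.6177749  0.20935858 0.03      ]
315 287 [0.60263809 0.14609517 0.015     ]
315 380 [0.6023089  0.04983633 0.015     ]
pin [0.45930091 0.33487902 0.047     ]
```

Emit:
servo_tool --deltas '[[[85,0,3,-50,0],[85,0,3,-100,0],[85,0,3,-135,0],[85,0,3,-145,0],[85,0,3,-145,0]]]'

```text
time: 2.08
tool_pos: [0.6026, 0.204, 0.0259]
tool_rot: [0.0, 0.706, 0.708, 0.0]
contact_force: [0.3, 0.6, -0.1]
gripper_width: 0.994
```

Emit:
servo_tool --deltas '[[[0,0,0,0,0],[0,0,0,0,0],[0,0,0,0,0],[0,0,0,0,0],[0,0,0,0,0]]]'

```text
time: 2.7
tool_pos: [0.6036, 0.2034, 0.0266]
tool_rot: [0.0, 0.706, 0.708, 0.001]
contact_force: [-0.7, -0.0, 5.6]
gripper_width: 0.337
```

Emit:
servo_tool --deltas '[[[0,0,0,30,0],[0,0,0,80,0],[0,-25,-35,110,-0.9],[0,-50,-70,110,-1.8],[0,-76,-106,90,-2.67]]]'

```text
time: 3.32
tool_pos: [0.5269, 0.0963, 0.1164]
tool_rot: [0.001, 0.799, 0.602, 0.001]
contact_force: [0.7, -0.9, -3.4]
gripper_width: 0.34
```

Emit:
servo_tool --deltas '[[[0,0,0,0,0],[0,0,0,0,0]]]'

```text
time: 3.58
tool_pos: [0.5264, 0.0973, 0.1146]
tool_rot: [-0.0, 0.798, 0.603, -0.0]
contact_force: [0.3, 0.7, -2.7]
gripper_width: 0.338
```

```bash
python3 - <<'E'
from h import *
s=state();print(s['time'],s['tool_pos'],s['tool_rot'],s['contact_force'])
im=grab('wrist','w2');im=grab('scene','s2'); cv2.imwrite('pics/s2z.png',cv2.resize(im[160:300,150:400],None,fx=3.2,fy=3.2,interpolation=cv2.INTER_CUBIC)[:,:,::-1])
im=grab('top','t2'); cv2.imwrite('pics/t2z.png',cv2.resize(im[180:320,240:480],None,fx=3.2,fy=3.2,interpolation=cv2.INTER_CUBIC)[:,:,::-1])
E
```

```text
3.575 [0.52640337 0.09725914 0.1146141 ] [-3.84888008e-04  7.97962379e-01  6.02707087e-01 -2.45353022e-04] [ 0.33156557  0.72794221 -2.73482169]
```

View pics/w2.png

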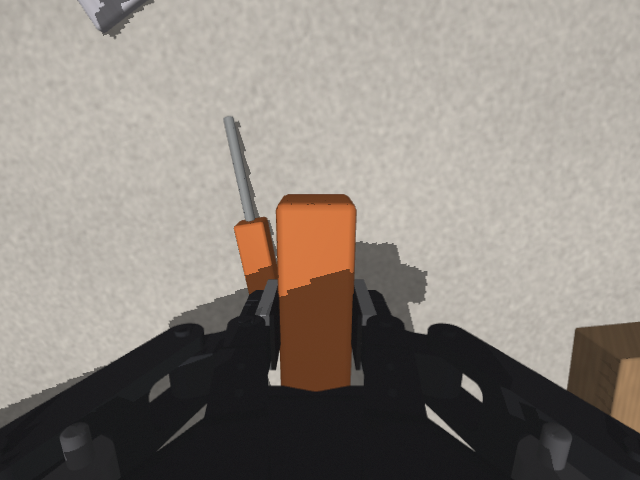

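View pics/s2z.png

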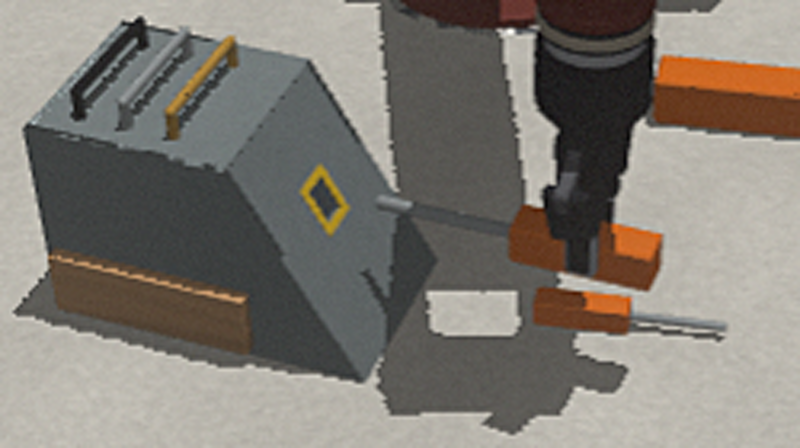

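View pics/t2z.png

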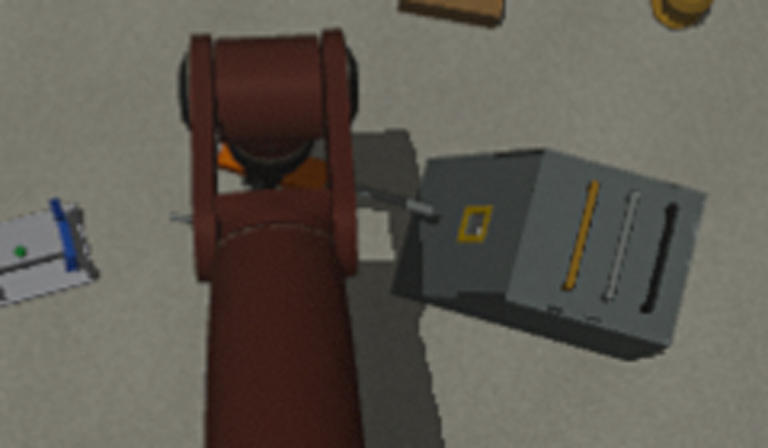

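```bash
python3 - <<'E'
from h import *
_,ds=load('s2');_,dt=load('t2')
g=lambda u,v,x0,y0:(x0+u/3.2,y0+v/3.2)
tip=tri([(ds,*g(379,202,150,160)),(dt,*g(437,211,240,180))]);print('tip',tip)
# slot again
print('slot',tri([(ds,*g(325,200,150,160)),(dt,*g(475,224,240,180))]))
s=state();c=s['tool_pos'];d=np.array([-.2755,-.961,0])
print('pred tip',c+d*.153-np.array([0,0,.0116]))
b=g(510,230,150,160)
for z in(.09,.095,.1,.103,.106):print(z,onz(ds,*b,z))
print('handle front pred',c+d*.053)
E
```

```text
tip [ 0.48354258 -0.05127778  0.10086163]
slot [ 0.47317858 -0.08863722  0.09256117]
pred tip [ 0.48552912 -0.04917488  0.10433802]
0.09 [0.49577831 0.04267426 0.09      ]
0.095 [0.50192283 0.04307853 0.095     ]
0.1 [0.50806736 0.04348279 0.1       ]
0.103 [0.51175407 0.04372535 0.103     ]
0.106 [0.51544078 0.04396791 0.106     ]
handle front pred [0.51307912 0.04692512 0.11593802]
```

Emit:
servo_tool --deltas '[[[0,0,0,-9,0],[0,-4,-14,-9,0],[0,-8,-28,-9,0],[0,-12,-43,-9,0],[0,-16,-57,-9,0]]]'

```text
time: 4.35
tool_pos: [0.5105, 0.0389, 0.1065]
tool_rot: [0.0, 0.798, 0.602, 0.0]
contact_force: [-1.0, 0.0, -3.4]
gripper_width: 0.336
```

Emit:
servo_tool --deltas '[[[0,0,0,0,0],[0,0,0,0,0]]]'

```text
time: 4.6
tool_pos: [0.5108, 0.0402, 0.1065]
tool_rot: [0.0, 0.798, 0.603, 0.0]
contact_force: [0.1, 1.5, -2.4]
gripper_width: 0.336
```

```bash
python3 - <<'E'
from h import *
s=state();print(s['time'],s['tool_pos'],s['tool_rot'],s['contact_force'])
im=grab('scene','s3'); cv2.imwrite('pics/s3z.png',cv2.resize(im[160:300,150:400],None,fx=3.2,fy=3.2,interpolation=cv2.INTER_CUBIC)[:,:,::-1])
im=grab('top','t3'); cv2.imwrite('pics/t3z.png',cv2.resize(im[180:320,240:480],None,fx=3.2,fy=3.2,interpolation=cv2.INTER_CUBIC)[:,:,::-1])
E
```

```text
4.6 [0.51082041 0.04016274 0.10647325] [1.02110951e-05 7.98097512e-01 6.02528242e-01 2.79427100e-04] [ 0.07354571  1.46238764 -2.43951162]
```

View pics/s3z.png

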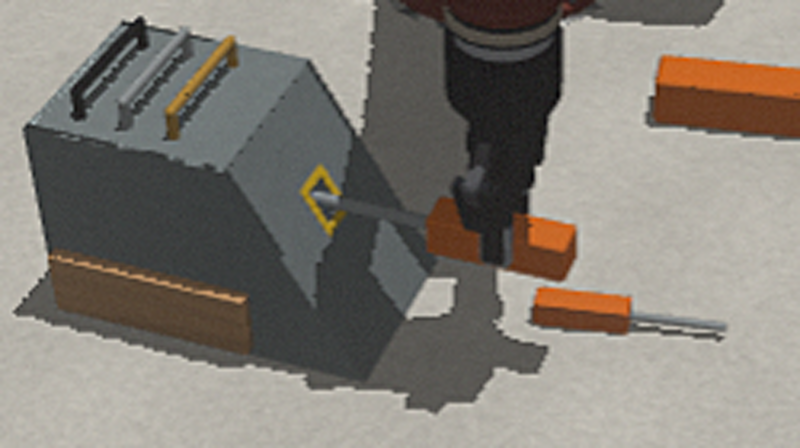

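View pics/t3z.png

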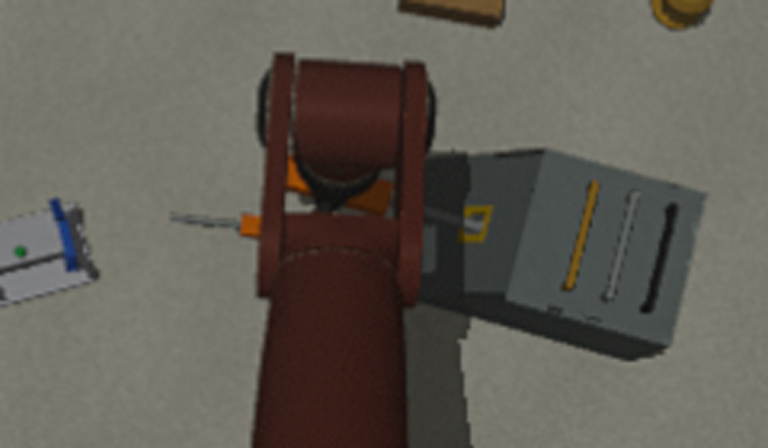

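Emit:
servo_tool --deltas '[[[0,0,-1,8,0],[0,0,-2,16,0],[0,-1,-3,23,0],[0,-1,-3,23,0]]]'

```text
time: 5.2
tool_pos: [0.5098, 0.0374, 0.1299]
tool_rot: [-0.0, 0.798, 0.603, 0.0]
contact_force: [0.1, 1.9, -6.1]
gripper_width: 0.337
```

```bash
python3 - <<'E'
from h import *
s=state();print(s['time'],s['tool_pos'],s['tool_rot'],s['contact_force'],s['ft_torque'])
im=grab('scene','s4'); cv2.imwrite('pics/s4z.png',cv2.resize(im[160:300,150:400],None,fx=3.2,fy=3.2,interpolation=cv2.INTER_CUBIC)[:,:,::-1])
E
```

```text
5.2 [0.50976403 0.03744462 0.12985871] [-1.06993160e-04  7.98066913e-01  6.02568678e-01  4.24279314e-04] [ 0.11329166  1.86368591 -6.0555236 ] [ 0.69409321 -0.03545869 -0.13683471]
```

View pics/s4z.png

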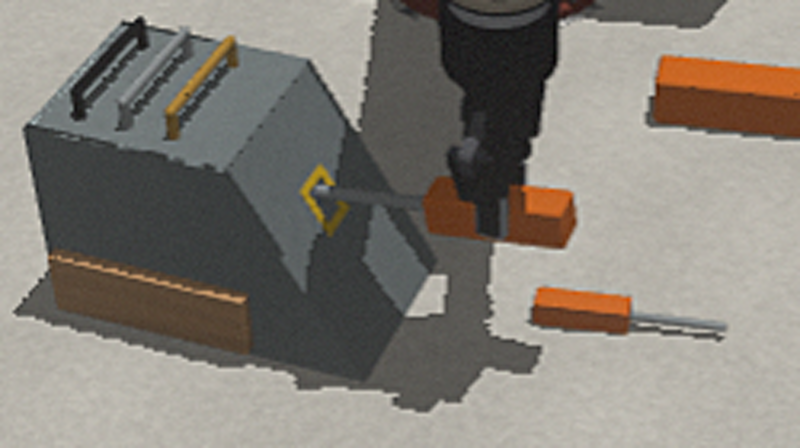

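Emit:
servo_tool --deltas '[[[0,-1,-3,10,0],[0,-2,-6,20,0],[0,-3,-10,29,0],[0,-4,-14,38,0],[0,-4,-14,38,0]]]'

```text
time: 5.88
tool_pos: [0.5064, 0.0227, 0.1687]
tool_rot: [0.001, 0.798, 0.603, 0.001]
contact_force: [1.2, 1.9, -4.7]
gripper_width: 0.337
```

```bash
python3 - <<'E'
from h import *
s=state();print(s['time'],s['tool_pos'],s['tool_rot'],s['contact_force'],s['ft_torque'])
im=grab('scene','s5'); cv2.imwrite('pics/s5z.png',cv2.resize(im[160:300,150:400],None,fx=3.2,fy=3.2,interpolation=cv2.INTER_CUBIC)[:,:,::-1])
E
```

```text
5.875 [0.50639898 0.02272346 0.16872567] [9.67915770e-04 7.98084525e-01 6.02544205e-01 7.96516696e-04] [ 1.24850202  1.86309789 -4.65224385] [ 0.40557506 -0.01822883 -0.0397234 ]
```

View pics/s5z.png

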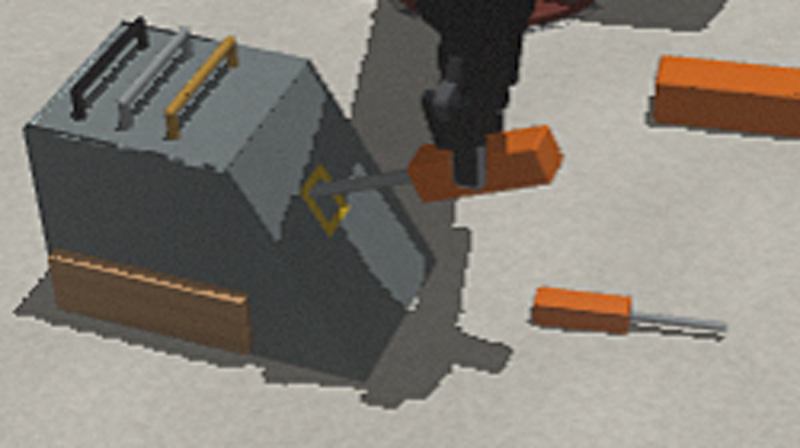

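Emit:
servo_tool --deltas '[[[0,-1,-4,6,0],[0,-2,-7,12,0],[0,-3,-10,18,0],[0,-3,-10,18,0]]]'

```text
time: 6.42
tool_pos: [0.5027, 0.0129, 0.1858]
tool_rot: [0.0, 0.798, 0.603, 0.0]
contact_force: [0.7, 1.6, -5.4]
gripper_width: 0.34
```

```bash
python3 - <<'E'
from h import *
s=state();print(s['time'],s['tool_pos'],s['tool_rot'],s['contact_force'],s['ft_torque'])
im=grab('scene','s6'); cv2.imwrite('pics/s6z.png',cv2.resize(im[160:260,220:345],None,fx=6,fy=6,interpolation=cv2.INTER_CUBIC)[:,:,::-1])
grab('wrist','w6')
E
```

```text
6.425 [0.50271711 0.0129495  0.18575411] [1.59286635e-04 7.98109972e-01 6.02511773e-01 1.01566236e-04] [ 0.71997352  1.59820705 -5.39606049] [ 0.58132327 -0.08126147 -0.04721783]
```

View pics/s6z.png

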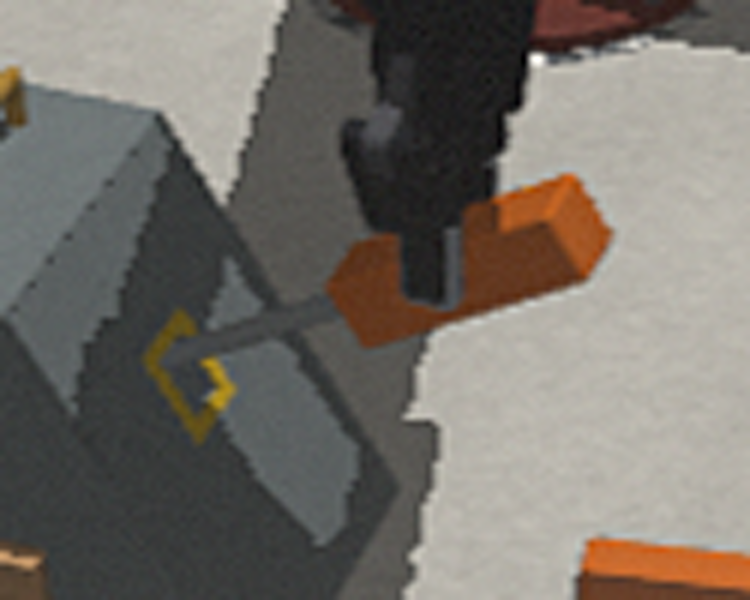

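View pics/w6.png

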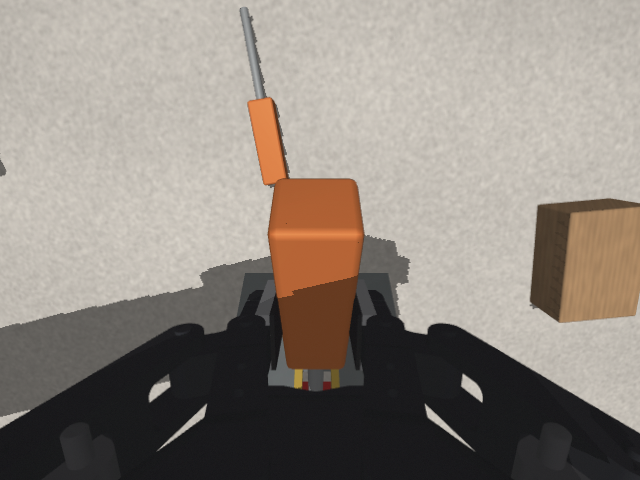

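```bash
python3 - <<'E'
from h import *
_,ds=load('s6');s=state();c=s['tool_pos'];d=np.array([-.2755,-.961,0]);n=np.array([.961,-.2755,0])
slot=np.array([.4745,-.088,.0945])
def pl(u,v,off):
    o,r=ray(ds,220+u/6,160+v/6);t=(off-(o-c)@n)/(r@n);p=o+t*r;return np.array([(p-slot)@d,p[2]-slot[2]])*1000
P={k:pl(*v) for k,v in dict(rb=(585,282,.015),rt=(545,240,.015),fb=(368,347,.015),ft=(328,286,.015),blade=(329,310,0),blade2=(205,350,0)).items()}
print({k:v.round(1) for k,v in P.items()}); print('tcp',((c-slot)@d*1000,(c-slot)[2]*1000))
f=lambda a,b:(np.degrees(np.arctan2(*(P[a]-P[b])[::-1])),np.linalg.norm(P[a]-P[b]))
print(f('rb','fb'),f('rt','ft'),f('blade','blade2'))
print((P['rb']+P['rt']+P['fb']+P['ft'])/4, (c-slot)@n)
E
```

```text
{'rb': array([-160.2,   91.9]), 'rt': array([-145.7,  106.1]), 'fb': array([-78.8,  42.9]), 'ft': array([-64.5,  66.4]), 'blade': array([-57.8,  43.4]), 'blade2': array([-7.3, 12.1])}
tcp (np.float64(-104.91404499310735), np.float64(91.02609010849503))
(np.float64(148.93903743872076), np.float64(95.0299971368357)) (np.float64(153.92765804764144), np.float64(90.432841951656)) (np.float64(148.2949977299605), np.float64(59.39575981892047))
[-112.2750241    76.82096472] -0.0006941792944008149
```

Emit:
servo_tool --deltas '[[[0,1,4,-7,0],[0,1,4,-7,0],[0,-1,-3,-11,0],[0,-3,-10,-15,0],[0,-3,-10,-15,0]]]'

```text
time: 7.15
tool_pos: [0.4993, 0.0026, 0.1697]
tool_rot: [-0.0, 0.798, 0.602, -0.0]
contact_force: [-0.3, 0.2, -3.6]
gripper_width: 0.337
```

```bash
python3 - <<'E'
from h import *
s=state();print(s['time'],s['tool_pos'],s['contact_force'],s['ft_torque'])
im=grab('scene','s7'); cv2.imwrite('pics/s7z.png',cv2.resize(im[160:260,220:345],None,fx=6,fy=6,interpolation=cv2.INTER_CUBIC)[:,:,::-1])
E
```

```text
7.15 [0.49925709 0.00256808 0.16971499] [-0.28020739  0.22266937 -3.64079083] [-0.02278331 -0.00122067  0.02686716]
```

View pics/s7z.png

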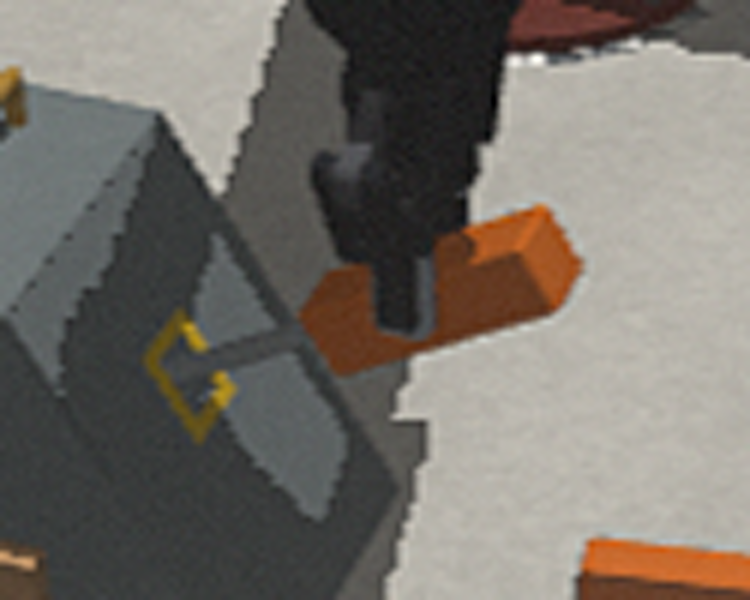

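Emit:
servo_tool --deltas '[[[0,-1,-4,-2.5,0],[0,-2.5,-8,-5,0],[0,-4,-13,-8,0],[0,-5,-17,-10,0],[0,-5,-17,-10,0]]]'

```text
time: 7.82
tool_pos: [0.4957, -0.0127, 0.1616]
tool_rot: [-0.001, 0.798, 0.602, 0.002]
contact_force: [2.2, 7.6, 1.7]
gripper_width: 0.335
```

```bash
python3 - <<'E'
from h import *
s=state();print(s['time'],s['tool_pos'],s['contact_force'],s['ft_torque'])
im=grab('scene','s8'); cv2.imwrite('pics/s8z.png',cv2.resize(im[160:290,150:345],None,fx=4,fy=4,interpolation=cv2.INTER_CUBIC)[:,:,::-1])
E
```

```text
7.825 [ 0.49568352 -0.01272333  0.16162115] [2.24278946 7.61657491 1.69451907] [ 1.20716756 -0.23144623 -0.06104994]
```

View pics/s8z.png

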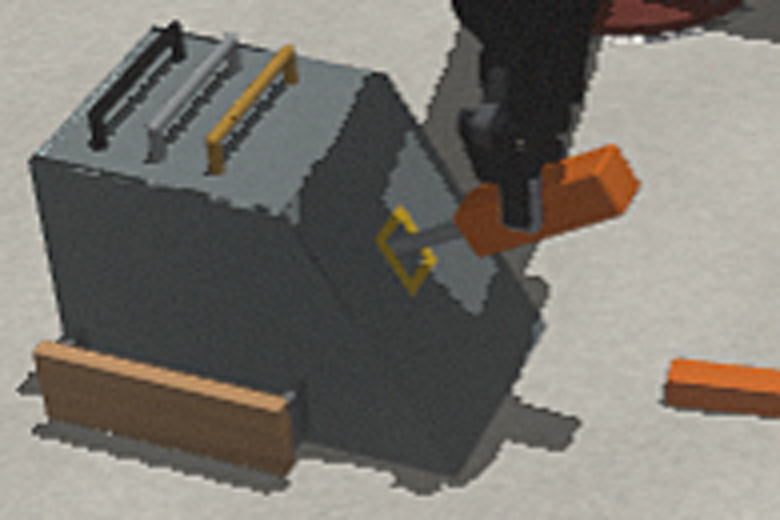

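Emit:
servo_tool --deltas '[[[0,-0.5,-1.7,-1,0],[0,-1,-3.4,-2,0],[0,-1,-3.4,-2,0]]]'

```text
time: 8.25
tool_pos: [0.496, -0.0134, 0.1619]
tool_rot: [-0.002, 0.798, 0.602, 0.006]
contact_force: [2.1, 17.5, 10.6]
gripper_width: 0.34
```

```bash
python3 - <<'E'
from h import *
s=state();print(s['time'],s['tool_pos'],s['contact_force'],s['ft_torque'])
im=grab('scene','s9'); cv2.imwrite('pics/s9z.png',cv2.resize(im[160:290,150:345],None,fx=4,fy=4,interpolation=cv2.INTER_CUBIC)[:,:,::-1])
E
```

```text
8.25 [ 0.4959869  -0.01342008  0.16190272] [ 2.14770262 17.54527483 10.59885949] [ 2.82158075  0.05592066 -0.4595234 ]
```

View pics/s9z.png

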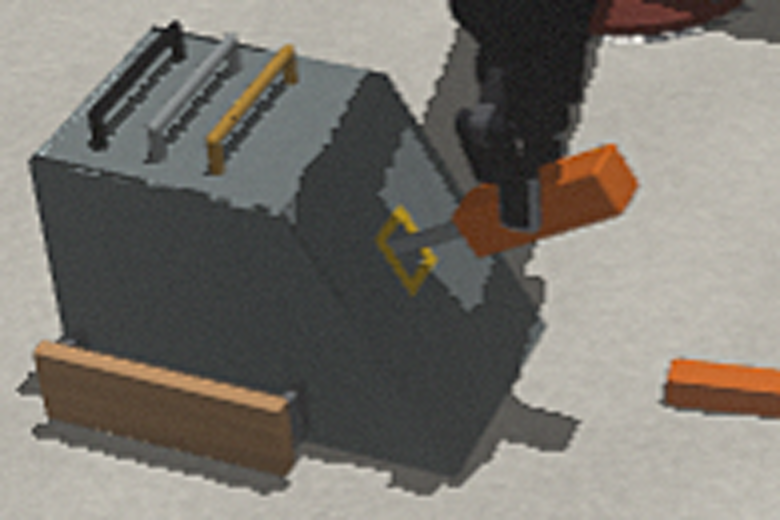

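Emit:
servo_tool --deltas '[[[0,3,10,6,0],[0,7,25,15,0],[0,12,42,25,0],[0,18,62,37,0],[0,18,62,37,0]]]'

```text
time: 8.93
tool_pos: [0.5127, 0.0461, 0.1968]
tool_rot: [0.001, 0.797, 0.604, 0.001]
contact_force: [0.3, -0.9, -2.9]
gripper_width: 0.337
```

```bash
python3 - <<'E'
from h import *
s=state();print(s['time'],s['tool_pos'],s['contact_force'],s['ft_torque'])
im=grab('scene','s10'); cv2.imwrite('pics/s10z.png',cv2.resize(im[130:330,150:400],None,fx=3.2,fy=3,interpolation=cv2.INTER_CUBIC)[:,:,::-1])
_,ds=load('s9');
a=onz(ds,150+35/4,160+345/4,.055);b=onz(ds,150+285/4,160+410/4,.055)
_,d0=load('scene0'); a0=onz(d0,150+80/5,200+203/5,.055);b0=onz(d0,150+383/5,200+270/5,.055)
n=np.array([.961,-.2755,0]);print('drawer travel',(a-a0)@n,(b-b0)@n)
E
```

```text
8.925 [0.5127265  0.04612468 0.19675013] [ 0.30441889 -0.93443097 -2.94653646] [-0.05893791  0.0457096   0.00826331]
drawer travel 0.022548403513601697 0.029044603639641575
```

View pics/s10z.png

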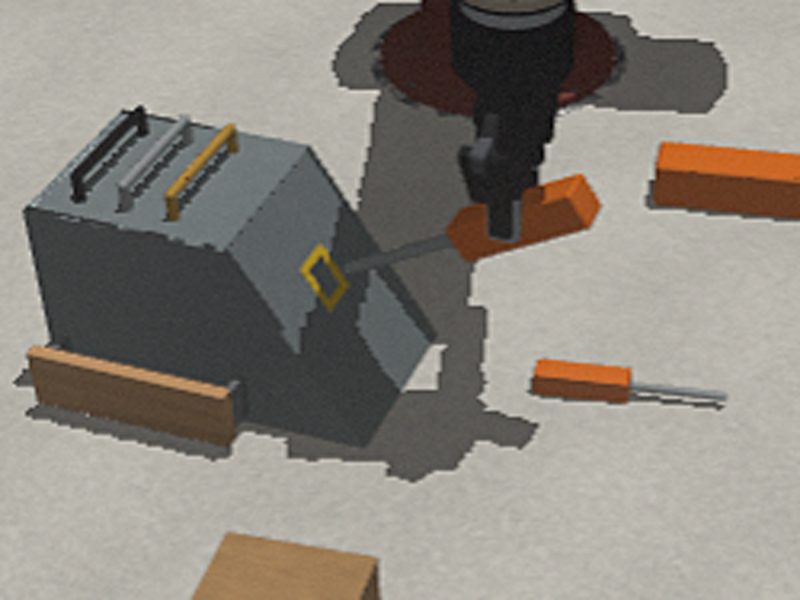

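Emit:
servo_tool --deltas '[[[0,12,40,10,0],[0,35,80,0,1.5],[0,60,120,-20,3.2],[0,90,157,-40,5.0],[0,90,157,-47,5.5]]]'

```text
time: 9.6
tool_pos: [0.6015, 0.2032, 0.1446]
tool_rot: [-0.002, 0.592, 0.806, -0.002]
contact_force: [-0.2, 0.1, -3.0]
gripper_width: 0.34
```

Emit:
servo_tool --deltas '[[[0,0,0,-30,0],[0,0,0,-60,0],[0,0,0,-80,0],[0,0,0,-100,0],[0,0,0,-110,0]]]'

```text
time: 10.22
tool_pos: [0.6017, 0.2014, 0.0374]
tool_rot: [0.0, 0.594, 0.805, -0.0]
contact_force: [-1.8, 1.7, 0.7]
gripper_width: 0.338
```

```bash
python3 - <<'E'
from h import *
s=state();print(s['time'],s['tool_pos'],s['contact_force'],s['ft_torque'])
im=grab('scene','s11'); cv2.imwrite('pics/s11z.png',cv2.resize(im[180:370,250:500],None,fx=3.2,fy=3,interpolation=cv2.INTER_CUBIC)[:,:,::-1])
E
```

```text
10.225 [0.60170888 0.20143565 0.03738897] [-1.80694444  1.6668223   0.74143192] [-0.29406322 -0.1086763   0.05736589]
```

View pics/s11z.png

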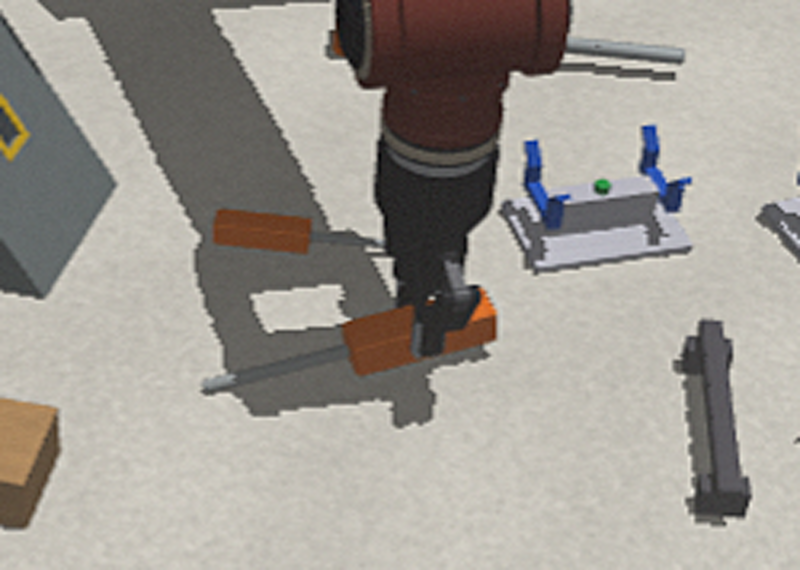

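Emit:
servo_tool --deltas '[[[0,0,0,-6,0],[0,0,0,-10,0],[0,0,0,-10,0]]]'

```text
time: 10.65
tool_pos: [0.6023, 0.2029, 0.0306]
tool_rot: [-0.0, 0.594, 0.804, 0.001]
contact_force: [-5.2, 3.5, 8.0]
gripper_width: 0.338
```

Emit:
servo_tool --deltas '[[[45,0,0,0,0],[45,0,0,0,0],[45,0,0,0,0]]]'

```text
time: 11.02
tool_pos: [0.6016, 0.2016, 0.0281]
tool_rot: [-0.0, 0.594, 0.804, -0.0]
contact_force: [-0.3, -0.3, 0.2]
gripper_width: 0.532
```

```bash
python3 - <<'E'
from h import *
s=state();print(s['time'],s['tool_pos'],s['contact_force'],s['ft_torque'])
grab('wrist','w12')
im=grab('scene','s12'); cv2.imwrite('pics/s12z.png',cv2.resize(im[180:370,250:500],None,fx=3.2,fy=3,interpolation=cv2.INTER_CUBIC)[:,:,::-1])
E
```

```text
11.025 [0.6016463  0.20162786 0.02805922] [-0.3279644  -0.30630831  0.17299778] [ 0.03226998 -0.03409464  0.00959909]
```

View pics/s12z.png

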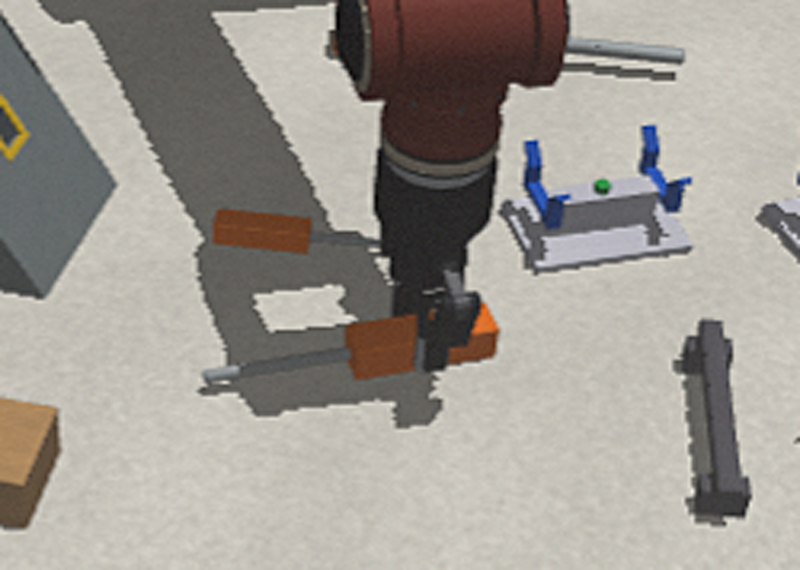

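View pics/w12.png

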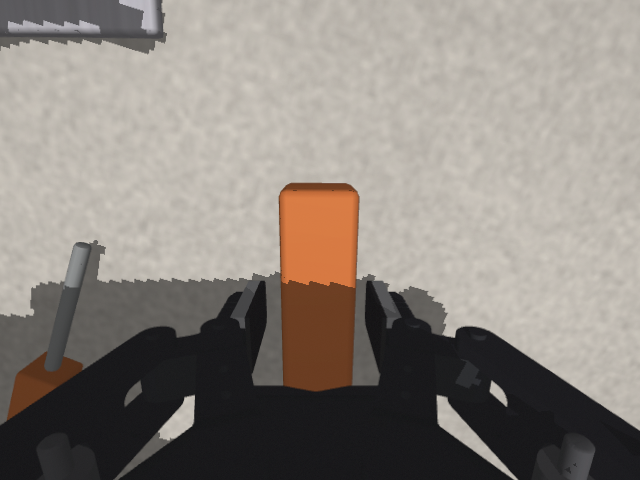

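```bash
python3 - <<'E'
from h import *
from scipy.spatial.transform import Rotation as R
_,d=load('w12');s=state();c=s['tool_pos'];Rm=R.from_quat(np.roll(s['tool_rot'],-1)).as_matrix()
print(np.degrees(np.arctan2(Rm[1,0],Rm[0,0])))
for u,v in((319,185),(319,190),(319,195),(317.5,390),(280.5,240),(357.5,240)):
    p=onz(d,u,v,.03);print(u,v,p,(Rm.T@(p-c))*1000)
_,ds=load('s12')
print('tip',onz(ds,250+205/3.2,180+376/3,.015),'rear',[ (Rm.T@(onz(ds,250+u/3.2,180+v/3,.03)-c)*1000) for u,v in((497,331),(483,303))])
t=onz(ds,250+205/3.2,180+376/3,.015);print(Rm.T@(t-c)*1000)
# pin again from new pics
for n,(u,v) in dict(s10=(0,0)).items(): pass
E
```

```text
107.11524234083853
319 185 [0.58749568 0.25374174 0.03      ] [53.95385854  1.83472854 -1.93928349]
319 190 [0.58802483 0.25203787 0.03      ] [52.16971586  1.83901347 -1.93936841]
319 195 [0.58855792 0.25032141 0.03      ] [50.37238364  1.84334393 -1.93945397]
317.5 390 [0.61258984 0.17082682 0.03      ] [-32.67423095   1.41617453  -1.94318698]
280.5 240 [0.57979114 0.23004173 0.03      ] [ 33.57081323 -12.50339137  -1.93520265]
357.5 240 [0.60729527 0.23850496 0.03      ] [33.56492553 16.27339114 -1.94530599]
tip [0.64611135 0.06153831 0.015     ] rear [array([47.56438432, 19.65736293, -1.94583948]), array([48.41370184, -9.59963185, -1.93552811])]
[-146.98877848    1.29542889   13.05151138]
```

Emit:
servo_tool --deltas '[[[45,0,0,-3,0],[0,0,0,-3,0],[0,0,0,-3,0],[0,0,0,-3,0],[0,0,0,-3,0]]]'

```text
time: 11.75
tool_pos: [0.6016, 0.2018, 0.0251]
tool_rot: [-0.0, 0.594, 0.805, -0.0]
contact_force: [0.6, 0.1, -2.0]
gripper_width: 0.332
```

Emit:
servo_tool --deltas '[[[0,0,0,40,0],[0,0,0,90,0],[0,-30,28,120,0],[0,-65,60,130,0],[0,-100,92,130,0]]]'

```text
time: 12.38
tool_pos: [0.5009, 0.2947, 0.1563]
tool_rot: [0.0, 0.594, 0.804, 0.001]
contact_force: [-0.1, 0.7, -3.6]
gripper_width: 0.338
```

Emit:
servo_tool --deltas '[[[0,-25,23,0,0],[0,-42,38,0,0],[0,-42,38,0,0],[0,-42,38,0,0]]]'

```text
time: 12.88
tool_pos: [0.4602, 0.3314, 0.1551]
tool_rot: [0.0, 0.594, 0.804, -0.0]
contact_force: [-0.4, 0.1, -2.7]
gripper_width: 0.336
```

```bash
python3 - <<'E'
from h import *
s=state();print(s['time'],s['tool_pos'],s['contact_force'],s['gripper_width'])
grab('wrist','w13')
im=grab('scene','s13'); cv2.imwrite('pics/s13z.png',cv2.resize(im[150:300,350:520],None,fx=4,fy=4,interpolation=cv2.INTER_CUBIC)[:,:,::-1])
E
```

```text
12.875 [0.46016744 0.33136034 0.15511809] [-0.38983244  0.12022084 -2.65649106] 0.33601161145825015
```

View pics/s13z.png

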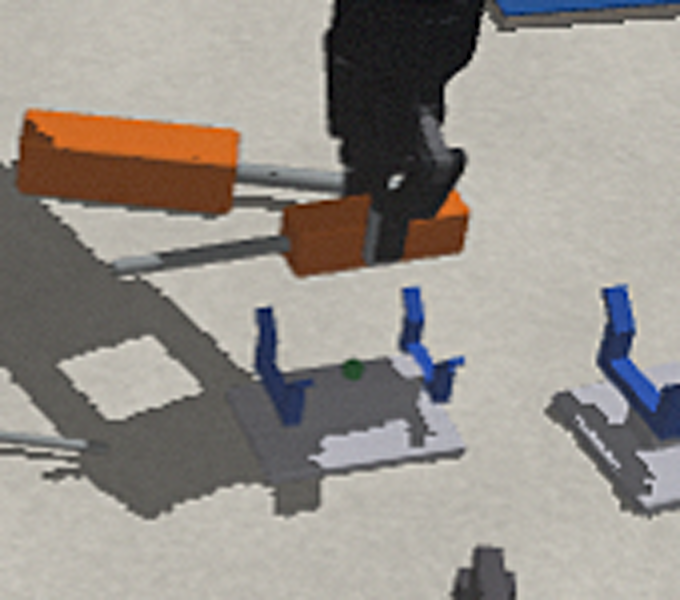

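View pics/w13.png

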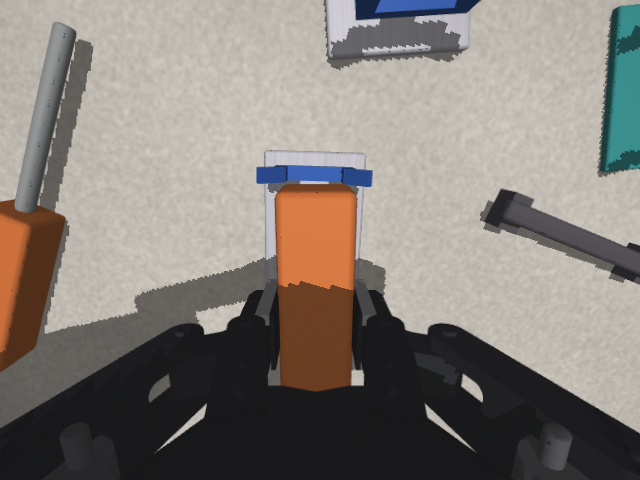

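```bash
python3 - <<'E'
from h import *
from scipy.spatial.transform import Rotation as R
_,d=load('w13');s=state();c=s['tool_pos'];Rm=R.from_quat(np.roll(s['tool_rot'],-1)).as_matrix()
for n,u,v,z in(('forkL',257,176,.07),('forkR',372,178,.07),('footL',265,151,.008),('footR',366,153,.008),('rodL',276,230,c[2]+.005),('rodR',357,230,c[2]+.005),('rear',316,190,c[2]+.005)):
    print(n,(Rm.T@(onz(d,u,v,z)-c)*1000).round(1))
E
```

```text
forkL [ 51.1 -35.4  85.2]
forkR [49.9 34.9 85.2]
footL [ 65.7 -39.  147.2]
footR [ 64.3  39.7 147.2]
rodL [ 38.4 -13.9  -5. ]
rodR [38.5 15.3 -5. ]
rear [52.8  0.5 -5. ]
```

Emit:
servo_tool --deltas '[[[0,0,0,-30,0],[0,0,0,-55,0],[0,0,0,-70,0],[0,0,0,-79,0],[0,0,0,-79,0]]]'

```text
time: 13.6
tool_pos: [0.4598, 0.3316, 0.076]
tool_rot: [-0.0, 0.594, 0.804, -0.0]
contact_force: [0.0, 0.3, -2.7]
gripper_width: 0.338
```

Emit:
servo_tool --deltas '[[[0,0,0,-4,0],[0,0,0,-8,0],[0,0,0,-10,0],[0,0,0,-10,0]]]'

```text
time: 14.1
tool_pos: [0.4599, 0.332, 0.0665]
tool_rot: [0.0, 0.594, 0.805, 0.0]
contact_force: [0.4, -0.3, -2.8]
gripper_width: 0.337
```

```bash
python3 - <<'E'
from h import *
s=state();print(s['time'],s['tool_pos'],s['contact_force'],s['gripper_width'])
grab('wrist','w14')
im=grab('scene','s14'); cv2.imwrite('pics/s14z.png',cv2.resize(im[150:300,350:520],None,fx=4,fy=4,interpolation=cv2.INTER_CUBIC)[:,:,::-1])
E
```

```text
14.1 [0.45993714 0.33196866 0.06645284] [ 0.41015965 -0.30666249 -2.7552308 ] 0.33749987432922623
```

View pics/s14z.png

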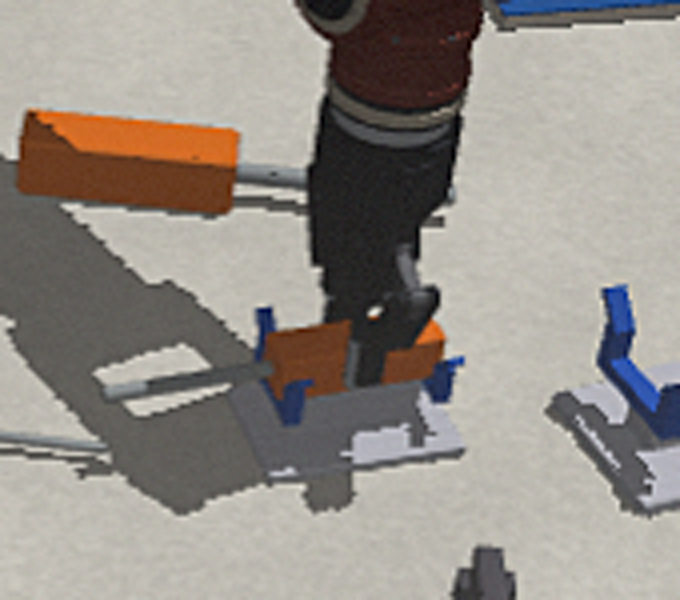

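View pics/w14.png

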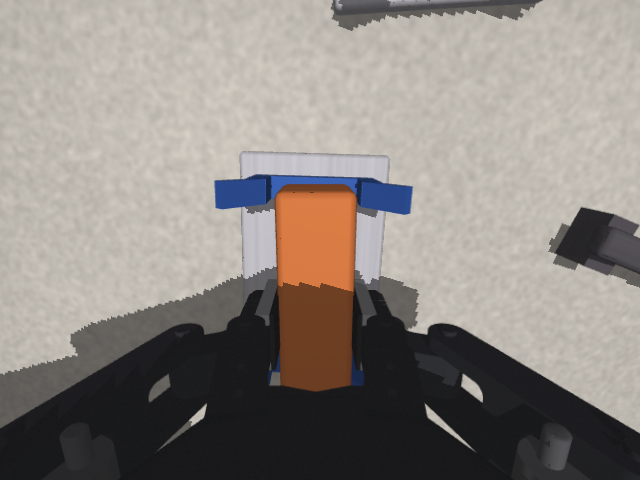

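Emit:
servo_tool --deltas '[[[0,0,0,-1.5,0],[0,0,0,-3,0],[0,0,0,-3,0]]]'

```text
time: 14.58
tool_pos: [0.46, 0.332, 0.065]
tool_rot: [0.0, 0.594, 0.805, -0.0]
contact_force: [-3.6, -2.2, 7.6]
gripper_width: 0.345
```

Emit:
servo_tool --deltas '[[[40,0,0,0,0],[50,0,0,0,0],[55,0,0,0,0],[55,0,0,0,0]]]'

```text
time: 15.08
tool_pos: [0.4597, 0.3318, 0.0632]
tool_rot: [-0.0, 0.594, 0.805, -0.0]
contact_force: [-0.4, -0.1, -0.6]
gripper_width: 0.64
```

Emit:
servo_tool --deltas '[[[55,0,0,15,0],[55,0,0,40,0],[60,0,0,90,0],[60,0,0,140,0],[60,0,0,160,0]]]'

```text
time: 15.7
tool_pos: [0.4613, 0.3327, 0.2287]
tool_rot: [0.002, 0.594, 0.805, 0.003]
contact_force: [-0.1, 0.4, -0.3]
gripper_width: 0.703
```

Emit:
servo_tool --deltas '[[[60,-40,40,30,0],[60,-60,80,40,0],[60,-60,80,40,0]]]'

```text
time: 16.08
tool_pos: [0.3985, 0.4138, 0.2644]
tool_rot: [0.0, 0.592, 0.806, 0.001]
contact_force: [0.3, -0.2, 0.2]
gripper_width: 0.701
```

```bash
python3 - <<'E'
from h import *
s=state();print(s['time'],s['tool_pos'],s['contact_force'],s['gripper_width'])
im=grab('scene','s15'); cv2.imwrite('pics/s15z.png',cv2.resize(im[150:300,350:520],None,fx=4,fy=4,interpolation=cv2.INTER_CUBIC)[:,:,::-1]);grab('wrist','w15')
cv2.imwrite('pics/s15y.png',cv2.resize(im[160:300,100:280],None,fx=4,fy=4,interpolation=cv2.INTER_CUBIC)[:,:,::-1])
E
```

```text
16.075 [0.39845406 0.41384606 0.26438316] [ 0.33349192 -0.20633399  0.15345884] 0.700741514884442
```

View pics/s15z.png

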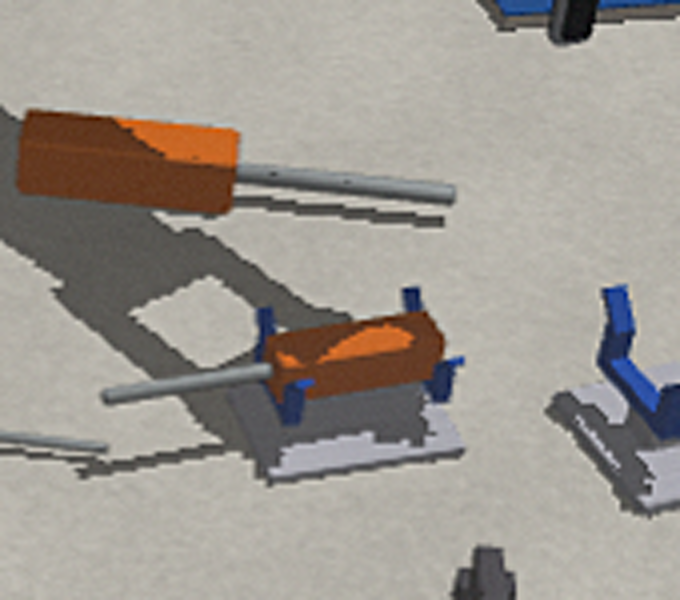

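View pics/w15.png

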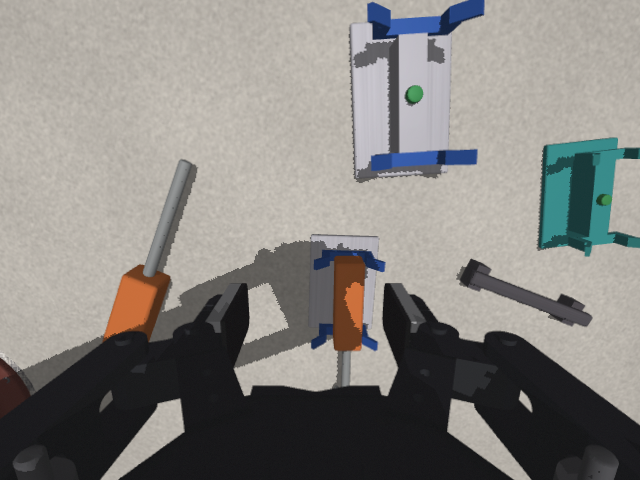

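View pics/s15y.png

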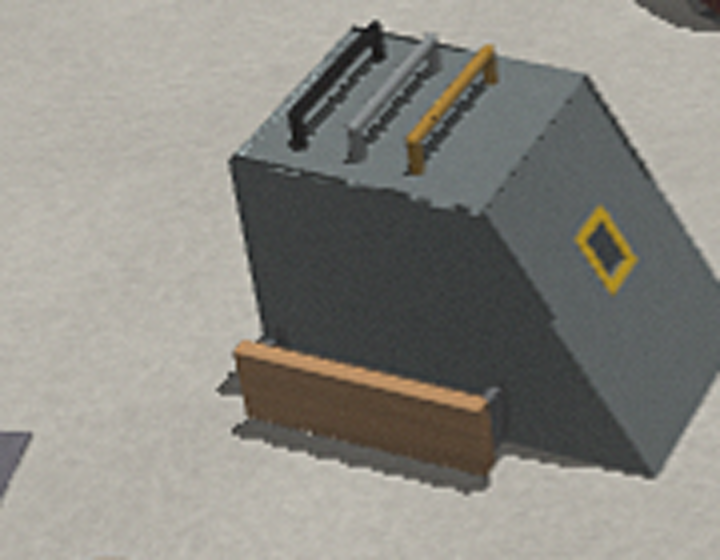

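```bash
python3 - <<'E'
from h import *
_,d=load('w15')
a=onz(d,349,259,.07);b=onz(d,347,351,.07);print('center',(a+b)/2,np.linalg.norm(a-b),np.degrees(np.arctan2(*(a-b)[1::-1])))
f=[onz(d,u,v,.07) for u,v in((314,266),(384,268),(312,345),(376,346))];print('forks mean',np.mean(f,0)); 
_,ds=load('s15')
t=(350+102/4,150+397/4);tw=(345,386)
print('tip tri',tri([(ds,*t),(d,*tw)]))
E
```

```text
center [0.45816777 0.33668196 0.07      ] 0.10376201890270824 107.60551353497614
forks mean [0.45695822 0.33541167 0.07      ]
tip tri [0.49403794 0.20263718 0.03400423]
```

```bash
python3 - <<'E'
from h import *
_,ds=load('s15')
for z in(.045,.055,.062): print(z,(proj(ds,[.5025,.1935,z])-[350,150])*4)
for z in(.055,.062): print(z,'handle top rear +x corner',(proj(ds,np.array([.458,.3355,z+.015])+np.array([-.0147,.0478,0])+.015*np.array([.956,.294,0]))-[350,150])*4)
E
```

```text
0.045 [106.7259728 407.452868 ]
0.055 [107.91326732 393.86374774]
0.062 [108.75082301 384.27523942]
0.055 handle top rear +x corner [451.44311362 334.76754805]
0.062 handle top rear +x corner [453.37417091 325.1465275 ]
```

```bash
python3 - <<'E'
from plant import job_done,state
print(job_done()); print(state()['time'])
E
```

```text
the job is handed in; nothing more can be done
None
the job is handed in; nothing more can be done
```

The rod released the catch and now lies in the small blue-forked cradle. I handed the job in at about 16 s of robot time. It reports no verdict, so what follows rests on my own checks.

**What I did:** I gripped the middle-sized rod by the handle. The tool cannot tilt, so I put the blade level into the slot and raised the hand, which turned the rod about 30° nose-down in the fingers against the slot's edge. I then pushed straight in until the tab stopped dead: about 20 N with no further travel. After drawing the rod out, I pressed it flat on the counter, gripped it again and lowered it between the forks. I opened the fingers and backed the arm away.

**Last checks:**
- **Drawer:** it stands about 23 to 29 mm out, measured at its two ends just before I drew the rod out. The last picture shows it still out. The lower figure is close to the 22 mm limit, but the dead stop suggests the tab was fully home.
- **Rod position:** the handle centre is about 2 mm from the middle of the forks, and its axis is within about 1° of the cradle's.
- **Rod height and pin:** the blade tip shows at about 53 mm, which fits a seated rod at 55 mm. The pin is hidden under the handle, so I inferred that it is down from this height.
- **Other goods:** the arm stayed clear of the knob, carton and pull. I did not measure their positions again.

**Check that failed:** one position fix of the blade tip gave 34 mm. I discarded it because the gripper hid the tip in that wrist picture.

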